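Pin the analyser's rack carriage in line

TASK

The rack carriage on the sampler deck stands a little out of line with the locating bar beneath it. Take the tapered alignment pin from its holder and drive it gently down through the carriage's hole and the bar's hole, moving the carriage only with the pin, until its collar sits flush on the carriage; let go of it there. Feel for the lower hole rather than forcing the pin, and leave the other things on the bench where they are.

Things in the scene. Friction and masses are not known exactly. Their poses are not given: they have to be found in the camera images.
- pin_grip (a point): Centre of the round grip (24 mm diameter, 44 mm high) of the loose steel alignment pin, about 0.18 kg, upright in its holder; +z runs up the pin's axis; any grasp yaw will do. Below the grip: a collar 30 mm in diameter, 6 mm thick, its underside 28 mm below this point; then a straight shank 16 mm in diameter, 24 mm long; then the taper.
- pin_tip (a point): Tip of the pin, on its axis, 80 mm below pin_grip. The taper narrows evenly over its 28 mm length from 16 mm to 11 mm diameter at this tip.
- holder: Aluminium socket block fixed to the bench, 64 x 64 mm, 66 mm high, foot 84 x 84 mm; origin at the centre of its underside. The pin hangs in the 20 mm wide, 58 mm deep hole at the centre of its top, collar resting on the top face (pin_grip about 94 mm above the bench). It stands to the left or the right of the deck.
- deck: Sampler deck fixed to the bench: aluminium base plate 220 (x) x 210 (y) x 10 mm, two rails along its y; origin at the centre of its underside on the bench, z up. The carriage slides on it along the deck's y axis.
- bar_middle (a point): A point of the deck (deck x +51, y 0, z 52 mm) at the top face of the dark steel locating bar, which runs along deck y under the carriage's hole: 50 x 150 mm, 12 mm thick, rigidly held, free space of 30 mm below. Its one through hole (17.6 mm), midway between its ends, is at deck x +51 mm; its deck y is not measured and lies anywhere from -24 to +6 mm.
- carriage_hole (a point): Centre of the through hole (17.6 mm) of the rack carriage at its top face, 63 mm above the bench. It starts 4 to 40 mm to the deck's +y side of the bar's hole, so the pin's tip may stop on the bar's top face, 11 mm below this point; dragged towards deck -y it takes the carriage along and drops into the bar's hole. With the pin home, pin_grip is 28 mm above this point.
- carriage: Rack carriage: aluminium plate 200 (x) x 100 (y) x 10 mm, origin at the centre of its underside, 1 mm above the bar. Slides along deck y, 28 mm either way, about 3 N friction, stays where left. A rack of capped tubes, 62 mm above the plate, stands on its robot-side half (89 mm from the hole). Pin contacts with carriage, bar and deck adding up to over 50 N count as forcing.
- reagent: Bystander: bottle with red cap, 60 mm diameter, 130 mm high; origin at the centre of its underside.
- beaker: Bystander: white beaker, 64 mm diameter, 75 mm high; origin at the centre of its underside.
- driver: Bystander: screwdriver lying on the bench, 170 mm long.
- mouse: Bystander: black computer mouse, 100 x 60 x 32 mm; origin at the centre of its underside.
- spare_collar: Bystander: steel ring lying flat, 36 mm diameter, 12 mm high; origin at the centre of its underside.
- jar: Bystander: small white jar, 48 mm diameter, 60 mm high; origin at the centre of its underside.
- tip_box: Bystander, fixed: white open compartment box 85 x 85 x 50 mm; it stands on the side of the deck where the holder does not; origin at the centre of its underside.
Things that resemble listed ones, but are neither listed nor needed, are in the scene too. What is meant by the part that bears pin_grip is not orange, and is the smaller of those in its own colour.

How it is judged:
By the outcome, as a careful person would: the job done as asked, in the order asked, and still so for the second after the job is handed in, with the robot touching nothing.
It also fails if it takes over 67 s, if anything falls off the work surface, if the arm or the gripper's body presses on something with over 40 N, if the wrist force passes 120 N, or if a joint passes its speed limit or range.

ROBOT

A 6-joint arm with a two-finger parallel gripper is mounted at the origin on the work surface. World frame = base frame: x ahead of the robot, y to its left, z up, the work surface at z = 0. Lengths are in m, angles in rad, forces in N, time in s.
With the tool pointing down it reaches from about 0.35 to 0.85 m from the base axis. Payload 8.1 kg.
Tool frame: the origin (TCP) lies on the front face of the gripper's body, between the roots of the fingers; the fingertips stand 84 mm ahead of it and the grasp point (between the pads) lies 65 mm ahead of it; z points along the fingers, x is the direction in which the jaws open and shut, and the axes are right-handed (so a half turn about z gives the same grasp; the last joint's range is limited). The gripper opens to 93 mm and grips with 3 to 60 N. Pads are 15 mm wide; open, the fingers measure 128 mm over their backs; the gripper's body (75 mm by 188 mm) begins 65 mm behind the grasp point.
Start: joints at [-1.255, 0.13, 1.488, -0, 1.523, -0.085], TCP at [0.234, -0.552, 0.303] pointing down, gripper open.
Joint ranges: [-2.96, 2.96], [-0.89, 2.26], [0.02, 2.5], [-1.34, 4.48], [0, 2.73], [-2.66, 2.66]. Speed limits (rad/s): [2.39, 2.39, 2.79, 3.14, 3.14, 3.14].

INTERFACE

Orientations are given as a rotation vector (axis times angle).
In Python, from plant import arm gives the robot as it stands.
- The arm moves only by the shell command python3 -m crank 'ROWS' [FORCE]. ROWS is JSON, a list that holds one entry, the list of rows, each a list of 7 numbers: the closure, from 0 (fully open) to 1 (shut), then the shift along the tool's x, y, z in m, then the turn, a rotation vector about the tool's x, y, z in degrees. In form: [[[jaw, x, y, z, rx, ry, rz], ...]]. A call has 1 to 20 rows; each row shifts and turns the commanded pose from where the row before left it, along the tool's axes as they then stand; what a row does not reach is not made up. A row lasts 1/10 s, in which the tool goes at most 50 mm and 8.59 degrees, less where a joint would pass 70% of its speed; a pose out of reach is approached as far as the arm can. A call with a gripper value outside its range is refused whole. The fingers move at their own pace and stop on an object; FORCE is the grip in N (left out, the last holds). Time passes only in rows, so rows that do not move let the fingers close. It gives the time, the measured TCP pose, the force and the opening at its end, in the units of the state.
- arm.get_state(): the state, without advancing time (a new reading comes with each control period).
- arm.grab_frame(name): name is "side" or "top"; returns (picture, depth): 480x640x3 uint8, red, green, blue; 480x640 float32, m along the optical axis (not along the pixel's ray), 0 where there is no reading.
- arm.camera_params(name): a dict with "fov_y" (degrees; the focal length in pixels is half the picture's height over the tangent of half this angle, whatever the lens; pixels are square), "cx", "cy" (the principal point, pixels), "rvec" (rotation vector, rad) and "tvec" (3), from world to camera coordinates, as OpenCV has them. Camera axes: x right, y down, z forward; pixel columns grow to the right and rows downward; lengths in m; the calibration is good to about 2 mm. A picture is of the moment at which its call begins. camera_params takes no time and is no camera call.
- arm.hand_in(): hands the job in, once; it reports no verdict.
Trained networks look in the newest picture that a camera, given by its name, has taken for a name from the list of things; names that differ only in an ending like _2 or _b are one class to them, and where a whole thing is asked for, a point or a joint stands for the part that bears it (a point fixed in the world has none). Each returns a list of dicts, best first, with "score" (0 to 1); they miss things now and then, are a little off and sometimes report something else, mostly with a low value. They report only what shows in the picture. A call takes as long as a camera call. They do not tell look-alikes from the thing itself.
- arm.look_for(camera, query): "centre" ([column, row] in pixels, amid what is visible of it).
- arm.trace(camera, query): "pixels" (480x640 bool, what is visible of it) and "centre" ([column, row] in pixels, amid what is visible of it).
The state is a dict: "time_s": time; "joint_positions": joint angles; "joint_velocities": joint speeds; "tau": joint torques, N m; "tool_pos": TCP position; "eef_rot": TCP orientation; "wrist_force": force on the tool from outside, world axes, zero at the start; "ft_torque": the same for the moment, N m; "gripper_width": finger opening in m.
Only numpy, scipy, OpenCV 4.12 (cv2) and the standard library are available. Lean on these libraries where they do the work, as an engineer would, in place of code of your own. Each camera call takes 0.05 s, during which the arm holds its last target. There are 200 camera calls.

## Working session

There is one attempt and no reset: what is moved stays moved. The work goes in short steps, Python scripts to look and compute and a shell command to move; the robot and the scene stay as the last step left them, time stands still between calls to the robot, and variables do not carry over. Pictures are saved under pics/ and viewed, on a budget of 10 in all, crops included, one or two more only if the job needs it, and the job is handed in when it is done.

```bash
mkdir -p pics; ls; cat > h.py <<'E'
import numpy as np, cv2
from plant import arm
def cam(n):
    p=arm.camera_params(n); R=cv2.Rodrigues(np.array(p["rvec"],float))[0]; t=np.array(p["tvec"],float).ravel()
    f=240/np.tan(np.radians(p["fov_y"])/2); return R,t,f,p["cx"],p["cy"],p
def world(n,D):  # full point map
    R,t,f,cx,cy,_=cam(n); v,u=np.mgrid[:480,:640]
    P=np.stack([(u-cx)/f*D,(v-cy)/f*D,D],-1); return (P-t)@R
def ray_z(n,uv,z):
    R,t,f,cx,cy,_=cam(n); d=np.array([(uv[0]-cx)/f,(uv[1]-cy)/f,1])@R; o=-R.T@t
    return o+d*(z-o[2])/d[2]
def proj(n,P):
    R,t,f,cx,cy,_=cam(n); q=np.atleast_2d(P)@R.T+t; return np.c_[q[:,0]/q[:,2]*f+cx,q[:,1]/q[:,2]*f+cy]
E
python3 - <<'E'
from h import *
for n in("side","top"):
    im,D=arm.grab_frame(n); cv2.imwrite(f"pics/{n}0.png",im[...,::-1]); np.save(f"{n}0.npy",D)
    print(n,arm.camera_params(n))
    for q in("pin_grip","holder","carriage_hole","deck","carriage","tip_box"):
        for r in arm.look_for(n,q)[:4]:
            c=r["centre"]; W=world(n,D)[int(c[1]),int(c[0])]; print(q,round(r["score"],2),np.round(c),W.round(3))
print(arm.get_state())
E
```

```text
pics
side {'fov_y': 46.72582404259479, 'cx': 324.73974866863216, 'cy': 237.19063477376673, 'rvec': array([ 2.39997217, -0.30398458,  0.10834709]), 'tvec': array([-0.47420341,  0.16880526,  1.228287  ])}
pin_grip 0.84 [324. 365.] [ 0.413 -0.296  0.104]
pin_grip 0.68 [273. 360.] [ 0.323 -0.276  0.13 ]
pin_grip 0.64 [386. 364.] [ 0.528 -0.311  0.082]
holder 0.85 [326. 384.] [ 0.41  -0.315  0.067]
carriage_hole 0.82 [349. 250.] [ 0.545 -0.006  0.062]
deck 0.63 [325. 384.] [ 0.408 -0.313  0.065]
deck 0.61 [352. 268.] [ 0.537 -0.051  0.054]
deck 0.52 [349. 248.] [0.547 0.001 0.06 ]
tip_box 0.62 [284. 195.] [0.441 0.231 0.039]
tip_box 0.41 [399. 338.] [ 0.588 -0.23   0.022]
top {'fov_y': 57.983859148369646, 'cx': 312.97264166336777, 'cy': 233.10007980706513, 'rvec': array([ 2.09737673, -2.11662982,  0.16358653]), 'tvec': array([0.02969741, 0.51184753, 1.00649242])}
pin_grip 0.71 [450. 219.] [ 0.533 -0.29   0.103]
pin_grip 0.66 [443. 313.] [ 0.318 -0.252  0.137]
pin_grip 0.6 [448. 265.] [ 0.426 -0.278  0.115]
pin_grip 0.24 [329. 216.] [ 0.554 -0.012  0.063]
holder 0.68 [440. 271.] [ 0.417 -0
[... 240 characters left out ...]
[0.455 0.258 0.001]
{'time_s': 0.7, 'joint_positions': array([-1.25534410e+00,  1.30324756e-01,  1.48814578e+00, -3.65274954e-05,
        1.52299579e+00, -8.54079612e-02]), 'joint_velocities': array([-0.00054937,  0.00042946,  0.001359  , -0.00054819,  0.00104546,
       -0.00101864]), 'tau': array([-4.03088561e-04, -5.59584939e+01, -4.91952860e+01,  7.67986290e-02,
        2.24181055e-02, -2.09234273e-06]), 'tool_pos': array([ 0.23414097, -0.5524585 ,  0.30281001]), 'eef_rot': array([ 2.61915139e+00, -1.73464049e+00,  1.19878046e-04]), 'wrist_force': array([-0.12960393, -0.34427508,  1.25130361]), 'ft_torque': array([-0.0649484, -0.0210171,  0.0061335]), 'gripper_width': 0.0928862326690324}
```

View pics/top0.png

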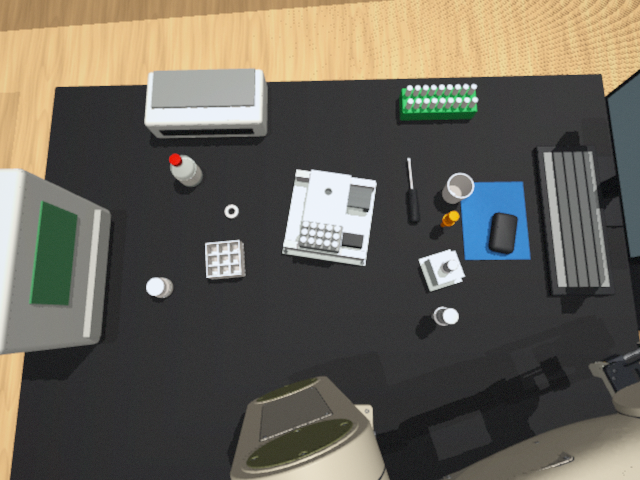

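View pics/side0.png

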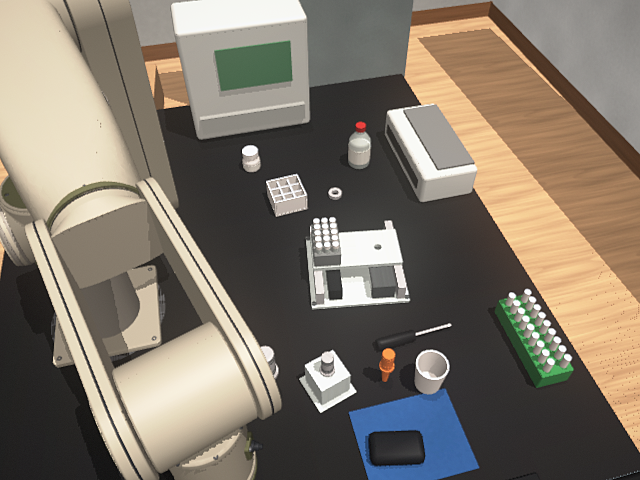

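Top view: there are three pin-like things.
- The orange one at (452,218) is ruled out by its colour.
- A grey one stands in the white holder at (448,266).
- A larger grey/white one stands at (446,316).

The one in the holder fits. The carriage hole is at top (328,191) and side (378,247); the networks' carriage_hole points are off. I'll confirm both in one enlarged crop and measure.

```bash
python3 - <<'E'
from h import *
a=cv2.imread("pics/top0.png"); b=cv2.imread("pics/side0.png")
A=cv2.resize(a[160:340,275:475],None,fx=2,fy=2,interpolation=cv2.INTER_CUBIC)
B=cv2.resize(b[210:410,255:455],(400,400),interpolation=cv2.INTER_CUBIC)
c=np.zeros((400,800,3),np.uint8); c[:360,:400]=A; c[:,400:]=B; cv2.imwrite("pics/crop1.png",c)
for n,uv in(("top",(448,266)),("top",(446,316)),("side",(327,357)),("side",(267,355)),("side",(327,365))):
    W=world(n,np.load(n+"0.npy")); print(n,uv,W[uv[1],uv[0]].round(3))
# plate/hole: fine hole in both pictures on z=0.063
for n,(u,v) in(("top",(328,191)),("side",(378,247))):
    g=cv2.cvtColor(cv2.imread(f"pics/{n}0.png"),cv2.COLOR_BGR2GRAY)[v-8:v+9,u-8:u+9].astype(float)
    w=np.clip(np.median(g)-25-g,0,None); yy,xx=np.mgrid[v-8:v+9,u-8:u+9]; cc=((xx*w).sum()/w.sum(),(yy*w).sum()/w.sum())
    print(n,"hole",np.round(cc,2),ray_z(n,cc,.063).round(4)); 
    W=world(n,np.load(n+"0.npy")); print(W[v-8:v+9:4,u-8:u+9:4,2].round(3))
# carriage plate & base outlines from depth
W=world("top",np.load("top0.npy")); roi=np.zeros((480,640),bool); roi[160:275,275:390]=1
for lo,hi in((.055,.072),(.004,.016),(.045,.056),(.11,.135)):
    m=(roi&(W[...,2]>lo)&(W[...,2]<hi)); p=W[m][:,:2].astype(np.float32)
    print(lo,m.sum(),cv2.minAreaRect(p))
E
```

```text
top (448, 266) [ 0.422 -0.278  0.112]
top (446, 316) [ 0.312 -0.259  0.142]
side (327, 357) [ 0.421 -0.286  0.114]
side (267, 355) [ 0.314 -0.272  0.144]
side (327, 365) [ 0.418 -0.298  0.106]
top hole [327.98 190.86] [ 0.6141 -0.0128  0.063 ]
[[0.059 0.061 0.06  0.06  0.059]
 [0.062 0.064 0.062 0.062 0.059]
 [0.061 0.055 0.05  0.06  0.059]
 [0.063 0.06  0.06  0.063 0.061]
 [0.062 0.06  0.063 0.063 0.06 ]]
side hole [377.53 246.74] [ 0.6108 -0.0137  0.063 ]
[[0.064 0.062 0.064 0.063 0.064]
 [0.06  0.063 0.061 0.061 0.061]
 [0.062 0.053 0.05  0.062 0.062]
 [0.062 0.061 0.061 0.06  0.061]
 [0.059 0.062 0.06  0.063 0.059]]
0.055 2194 ((0.560470461845398, -0.0192730650305748), (0.18814146518707275, 0.20108917355537415), 81.12777709960938)
0.004 2133 ((0.5670904517173767, -0.028583794832229614), (0.272281289100647, 0.27924948930740356), 3.0204579830169678)
0.045 1170 ((0.5610127449035645, -0.014722928404808044), (0.19972538948059082, 0.20014354586601257), 80.69298553466797)
0.11 500 ((0.4958065450191498, 0.007917094975709915), (0.08539026230573654, 0.050150059163570404), 81.1866683959961)
```

View pics/crop1.png

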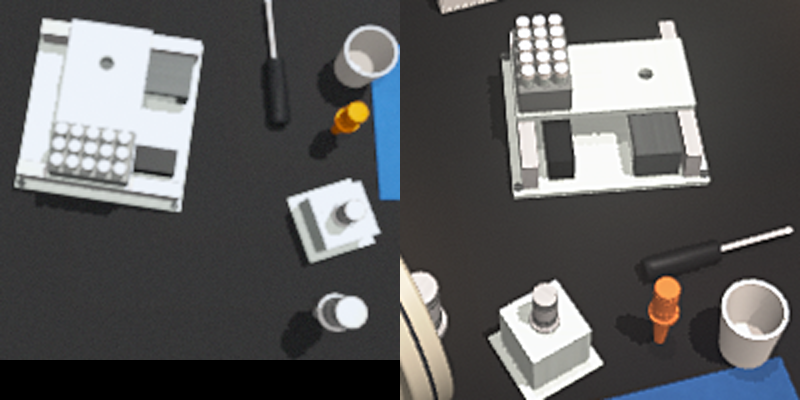

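The crop confirms it. The holder pin, at about top px (450,265) and side px (327,354), is grey with its top at z≈0.115. The other grey one is bigger (top z≈0.143) and stands outside the holder. I'll refine the pin axis now.

```bash
python3 - <<'E'
from h import *
for n,c0 in(("top",(449,266)),("side",(327,360))):
    arm.grab_frame(n); W=world(n,np.load(n+"0.npy"))
    for r in arm.trace(n,"pin_grip"):
        if np.hypot(*(np.array(r["centre"])-c0))<15:
            m=r["pixels"]; v,u=np.nonzero(m); z=W[...,2]
            t=m&(z>.108)&(z<.125); vt,ut=np.nonzero(t)
            print(n,r["score"],r["centre"],m.sum(),u.min(),u.max(),v.min(),v.max(),"top pts",t.sum(),W[t].mean(0).round(4) if t.any() else "",
             "mask centre at z.094",ray_z(n,r["centre"],.094).round(4))
E
python3 -m crank '[[[0,0,0,0,0,0,8],[0,0,0,0,0,0,8],[0,0,0,0,0,0,8],[0,0,0,0,0,0,8]]]' 30
```

```text
top 0.51 [447.0, 265.5] 173 440 457 261 273 top pts 91 [ 0.4229 -0.2848  0.1141] mask centre at z.094 [ 0.4247 -0.2809  0.094 ]
side 0.88 [325.0, 364.1] 304 320 333 352 376 top pts 138 [ 0.4202 -0.2888  0.1142] mask centre at z.094 [ 0.4166 -0.289   0.094 ]
time_s: 1.3
tool_pos: [0.2341, -0.5525, 0.3027]
eef_rot: [2.033, -2.395, 0.0]
wrist_force: [-0.4, -0.1, -0.2]
gripper_width: 0.0928
```

```bash
python3 -m crank '[[[0,-0.0368,-0.0177,0,0,0,0],[0,-0.0368,-0.0177,0,0,0,0],[0,-0.0368,-0.0177,0,0,0,0],[0,-0.0368,-0.0177,0.005,0,0,0],[0,-0.0368,-0.0177,0.005,0,0,0],[0,-0.0368,-0.0177,0.01,0,0,0],[0,-0.0368,-0.0177,0.01,0,0,0],[0,-0.0368,-0.0177,0.01,0,0,0],[0,0,0,0,0,0,0],[0,0,0,0,0,0,0]]]' 30
python3 - <<'E'
from h import *
im,D=arm.grab_frame("side"); np.save("side1.npy",D); im2,D2=arm.grab_frame("top")
s=arm.get_state(); R=cv2.Rodrigues(s["eef_rot"])[0]; print(R.round(4)); 
for off in(.065,.084): print(proj("side",s["tool_pos"]+R[:,2]*off), proj("top",s["tool_pos"]+R[:,2]*off))
c=np.hstack([im[250:430,230:430],im2[170:350,350:550]]); cv2.imwrite("pics/c2.png",cv2.resize(c,(800,360),interpolation=cv2.INTER_CUBIC)[...,::-1])
E
```

```text
time_s: 2.3
tool_pos: [0.4205, -0.2832, 0.2626]
eef_rot: [2.042, -2.387, -0.0]
wrist_force: [-1.2, -1.0, -0.7]
gripper_width: 0.0934
[[-1.574e-01 -9.875e-01  3.000e-04]
 [-9.875e-01  1.574e-01 -8.000e-04]
 [ 7.000e-04 -4.000e-04 -1.000e+00]]
[[326.00117438 331.91919088]] [[462.81898471 261.93456381]]
[[326.04307104 337.70652834]] [[460.0364048  263.04745847]]
```

View pics/c2.png

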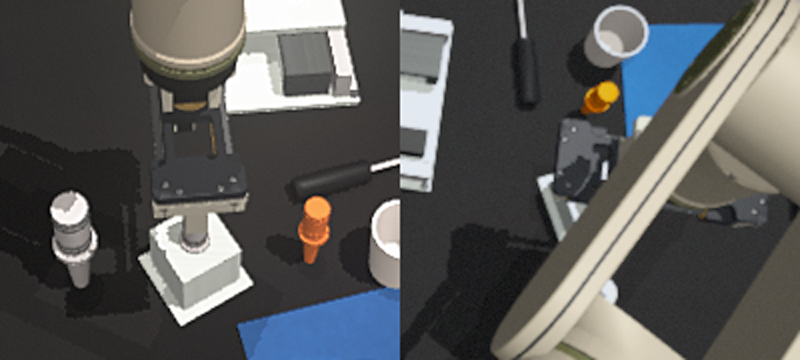

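Side crop: the gripper stands straight over the holder pin at side px (327,~358), with the jaws straddling it along y. I'll descend and grip.

```bash
python3 -m crank '[[[0,0,0,0.025,0,0,0],[0,0,0,0.025,0,0,0],[0,0,0,0.025,0,0,0],[0,0,0,0.015,0,0,0],[0,0,0,0.010,0,0,0],[0,0,0,0,0,0,0],[1,0,0,0,0,0,0],[1,0,0,0,0,0,0],[1,0,0,0,0,0,0],[1,0,0,0,0,0,0],[1,0,0,0,0,0,0],[1,0,0,0,0,0,0],[1,0,0,0,0,0,0],[1,0,0,0,0,0,0]]]' 30
```

```text
time_s: 3.8
tool_pos: [0.4202, -0.2839, 0.1627]
eef_rot: [-2.04, 2.39, 0.0]
wrist_force: [-0.5, 0.5, 0.6]
gripper_width: 0.0336
```

```bash
python3 -m crank '[[[1,0,0,0,0,0,0],[1,0,0,0,0,0,0],[1,0,0,0,0,0,0],[1,0,0,0,0,0,0]]]' 40
```

```text
time_s: 4.2
tool_pos: [0.4202, -0.284, 0.1627]
eef_rot: [2.039, -2.389, -0.0]
wrist_force: [-0.7, -1.2, -0.3]
gripper_width: 0.0232
```

```bash
python3 -m crank '[[[1,0,0,-0.01,0,0,0],[1,0,0,-0.025,0,0,0],[1,0,0,-0.025,0,0,0],[1,0,0,-0.025,0,0,0],[1,0,0,-0.025,0,0,0],[1,-0.0298,-0.0147,0,0,0,0],[1,-0.0298,-0.0147,0,0,0,0],[1,-0.0298,-0.0147,0,0,0,0],[1,-0.0298,-0.0147,0,0,0,0],[1,-0.0298,-0.0147,0,0,0,0],[1,-0.0298,-0.0147,0,0,0,0],[1,-0.0298,-0.0147,0,0,0,0],[1,-0.0298,-0.0147,0,0,0,0],[1,-0.0298,-0.0147,0,0,0,0],[1,-0.0298,-0.0147,0,0,0,0],[1,0,0,0.015,0,0,0],[1,0,0,0.015,0,0,0],[1,0,0,0,0,0,0],[1,0,0,0,0,0,0]]]' 40
cat > look.py <<'E'
import sys; from h import *
s=arm.get_state(); R=cv2.Rodrigues(s["eef_rot"])[0]; tip=s["tool_pos"]+R[:,2]*float(sys.argv[2]); print("tcp",s["tool_pos"].round(4),"tip model",tip.round(4)); print(R.round(3))
out=[]
for n in("side","top"):
    im,D=arm.grab_frame(n); np.save(f"{n}_{sys.argv[1]}.npy",D); cv2.imwrite(f"pics/{n}_{sys.argv[1]}.png",im[...,::-1])
    p=proj(n,tip)[0]; print(n,"tip px",p.round(1),"hole px",proj(n,[.6125,-.0133,.063]).round(1))
    if n=="side": u,v=378-50,246-70; out.append(cv2.resize(im[v:v+100,u:u+100],(500,500),interpolation=cv2.INTER_CUBIC)); print("crop",u,v)
    else: u,v=328-30,191-50; out.append(cv2.resize(im[v:v+100,u:u+60],(300,500),interpolation=cv2.INTER_CUBIC)); print("crop",u,v)
cv2.imwrite(f"pics/look_{sys.argv[1]}.png",np.hstack(out)[...,::-1])
E
python3 look.py a 0.142
```

```text
time_s: 6.1
tool_pos: [0.6111, -0.0136, 0.2418]
eef_rot: [2.037, -2.389, -0.003]
wrist_force: [-0.4, -0.7, -1.6]
gripper_width: 0.0233
tcp [ 0.6111 -0.0136  0.2418] tip model [ 0.6107 -0.0136  0.0998]
[[-0.158 -0.987 -0.003]
 [-0.987  0.158  0.   ]
 [ 0.     0.002 -1.   ]]
side tip px [378.6 236. ] hole px [[378.2 246.5]]
crop 328 176
top tip px [328.3 187.8] hole px [[328.2 191.5]]
crop 298 141
```

View pics/look_a.png

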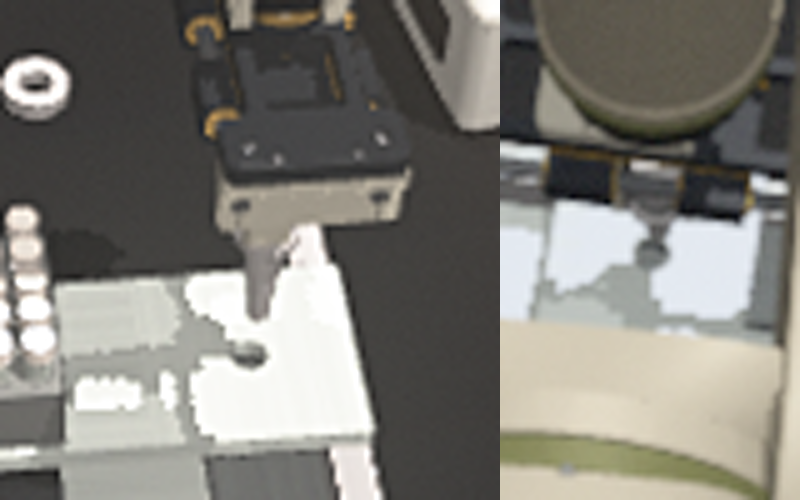

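```bash
python3 - <<'E'
from h import *
g=cv2.cvtColor(cv2.imread("pics/side_a.png"),cv2.COLOR_BGR2GRAY); print("cols 370..388")
for v in range(225,252): print(v,g[v,370:389])
for z in(.093,.1,.11,.063): print(z,proj("side",[.6125,-.0133,z]).round(2),proj("side",[.6107,-.0136,z]).round(2))
g=cv2.cvtColor(cv2.imread("pics/top_a.png"),cv2.COLOR_BGR2GRAY); print("top cols 320..336")
for v in range(180,198): print(v,g[v,320:337])
for z in(.093,.1,.11,.063): print(z,proj("top",[.6125,-.0133,z]).round(2),proj("top",[.6107,-.0136,z]).round(2))
E
```

```text
cols 370..388
225 [ 67  66  65  64  61  76 109 127 148 150 145 145 140 156 200 211 165 225
 243]
226 [ 66  67  65  67  66  60  79 118 127 135 138 137 135 190 151 133 212 248
 246]
227 [ 67  67  65  66  66  63  64 109 127 133 136 131 129 159 122 105 243 246
 239]
228 [ 63  62  63  61  62  58  59 107 126 132 137 128 123 123  90  61 220 227
 217]
229 [ 46  46  46  44  63  69  82 110 128 133 141 138 135 116 144 163 240 237
 231]
230 [171 182 176 172 188 195 164 121 126 133 137 137 128 125 241 255 254 250
 249]
231 [255 255 255 255 255 255 239 138 122 132 137 134 128 192 255 253 248 247
 247]
232 [252 252 251 249 249 255 249 151 121 133 139 137 141 234 254 250 247 246
 246]
233 [248 249 248 246 246 252 245 148 120 134 146 152 140 233 252 249 247 246
 247]
234 [247 248 250 250 251 251 247 150 119 133 146 149 149 253 253 248 247 246
 247]
235 [250 251 254 254 255 255 255 161 120 139 146 144 205 255 251 248 248 247
 246]
236 [254 255 254 254 254 255 255 159 121 139 146 138 247 255 252 248 248 247
 246]
237 [254 254 254 254 254 255 255 157 118 139 144 136 250 255 251 248 248 247
 246]
238 [25
[... 2134 characters left out ...]
 232 232 232 232]
191 [232 232 232 232 202 133 117 119 118 107  93 131 207 233 233 231 233]
192 [232 233 232 233 204 140 118 119 119 120 122 150 210 231 232 232 233]
193 [214 214 214 213 188 132 114 117 115 118 142 190 224 233 233 233 232]
194 [161 162 163 162 162 150 132 128 140 166 196 223 232 233 232 233 232]
195 [161 161 161 160 163 161 157 149 188 218 228 233 233 232 232 232 232]
196 [161 158 161 161 160 161 162 162 210 232 233 233 233 233 232 232 233]
197 [163 163 163 162 161 163 164 161 209 232 232 232 233 232 232 232 233]
0.093 [[328.19 187.95]] [[328.33 188.68]]
0.1 [[328.19 187.09]] [[328.33 187.82]]
0.11 [[328.19 185.84]] [[328.33 186.58]]
0.063 [[328.19 191.5 ]] [[328.32 192.21]]
```

The tip sits about 1.5 mm too far +x and 1.4 mm too far -y relative to the hole, and both views agree. I'll correct and lower slowly.

```bash
python3 -m crank '[[[1,-0.0011,0.0017,0,0,0,0],[1,0,0,0.01,0,0,0],[1,0,0,0.01,0,0,0],[1,0,0,0.004,0,0,0],[1,0,0,0.003,0,0,0],[1,0,0,0.003,0,0,0],[1,0,0,0.002,0,0,0],[1,0,0,0.001,0,0,0],[1,0,0,0,0,0,0],[1,0,0,0,0,0,0]]]' 40
```

```text
time_s: 7.2
tool_pos: [0.6108, -0.0114, 0.21]
eef_rot: [-2.039, 2.389, -0.0]
wrist_force: [0.1, 0.5, -1.5]
gripper_width: 0.0234
```

```bash
python3 -m crank '[[[1,0,0,0.001,0,0,0],[1,0,0,0.001,0,0,0],[1,0,0,0.001,0,0,0],[1,0,0,0.001,0,0,0],[1,0,0,0,0,0,0]]]' 40; python3 -m crank '[[[1,0,0,0.001,0,0,0],[1,0,0,0.001,0,0,0],[1,0,0,0,0,0,0]]]' 40
```

```text
time_s: 7.7
tool_pos: [0.6105, -0.0114, 0.2055]
eef_rot: [2.039, -2.389, -0.0]
wrist_force: [0.2, -0.0, -2.0]
gripper_width: 0.0236
time_s: 8.0
tool_pos: [0.6106, -0.0113, 0.2035]
eef_rot: [2.039, -2.389, -0.0]
wrist_force: [0.3, 0.1, -1.8]
gripper_width: 0.0236
```

```bash
python3 look.py b 0.1487
```

```text
tcp [ 0.6106 -0.0113  0.2035] tip model [ 0.6105 -0.0113  0.0548]
[[-0.157 -0.988 -0.   ]
 [-0.988  0.157  0.   ]
 [-0.     0.    -1.   ]]
side tip px [376.8 248.3] hole px [[378.2 246.5]]
crop 328 176
top tip px [327.4 193.2] hole px [[328.2 191.5]]
crop 298 141
```

View pics/look_b.png

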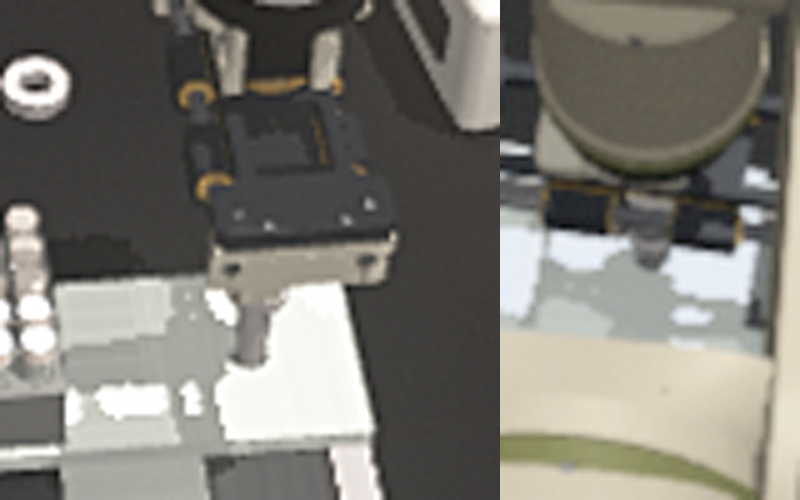

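Both crops show the tip inside the carriage hole (side px ~(378,248)), about 8 mm down and without side force. I'll probe for the bar.

```bash
python3 -m crank '[[[1,0,0,0.001,0,0,0],[1,0,0,0.001,0,0,0],[1,0,0,0,0,0,0]]]' 40; python3 -m crank '[[[1,0,0,0.0007,0,0,0],[1,0,0,0,0,0,0]]]' 40;
```

```text
time_s: 8.4
tool_pos: [0.6105, -0.0114, 0.2015]
eef_rot: [2.039, -2.389, -0.0]
wrist_force: [-0.0, 0.8, -1.3]
gripper_width: 0.0233
time_s: 8.6
tool_pos: [0.6106, -0.0113, 0.2009]
eef_rot: [2.04, -2.389, -0.0]
wrist_force: [-0.2, 0.2, -1.6]
gripper_width: 0.0231
```

```bash
python3 -m crank '[[[1,0,0,0.0007,0,0,0],[1,0,0,0,0,0,0]]]' 40; python3 -m crank '[[[1,0,0,0.0007,0,0,0],[1,0,0,0,0,0,0]]]' 40;
```

```text
time_s: 8.8
tool_pos: [0.6108, -0.0114, 0.2007]
eef_rot: [-2.039, 2.389, -0.0]
wrist_force: [-0.6, -0.4, 1.2]
gripper_width: 0.0234
time_s: 9.0
tool_pos: [0.611, -0.0114, 0.2007]
eef_rot: [-2.039, 2.389, -0.001]
wrist_force: [-2.0, -0.6, 6.2]
gripper_width: 0.0234
```

Contact with the bar at tip z≈0.052, about 8 N. I'll drag towards deck -y (tool +x) in small steps, watching for the drop.

```bash
for i in 1 2; do python3 -m crank '[[[1,0.001,0,0,0,0,0],[1,0.001,0,0,0,0,0],[1,0,0,0,0,0,0]]]' 40 | grep -E "tool_pos|force"; done
```

```text
tool_pos: [0.6109, -0.0127, 0.2007]
wrist_force: [-1.2, 3.8, 5.2]
tool_pos: [0.6107, -0.0141, 0.2007]
wrist_force: [-0.3, 5.4, 5.7]
```

```bash
for i in 1 2; do python3 -m crank '[[[1,0.001,0,0,0,0,0],[1,0.001,0,0,0,0,0],[1,0,0,0,0,0,0]]]' 40 | grep -E "tool_pos|force"; done
```

```text
tool_pos: [0.6104, -0.0159, 0.2007]
wrist_force: [-0.7, 7.0, 4.5]
tool_pos: [0.6101, -0.0178, 0.2007]
wrist_force: [1.2, 6.9, 4.9]
```

```bash
for i in 1 2; do python3 -m crank '[[[1,0.001,0,0,0,0,0],[1,0.001,0,0,0,0,0],[1,0,0,0,0,0,0]]]' 40 | grep -E "tool_pos|force"; done
```

```text
tool_pos: [0.6098, -0.0198, 0.2007]
wrist_force: [0.4, 7.0, 5.6]
tool_pos: [0.6095, -0.0218, 0.2007]
wrist_force: [-0.1, 7.2, 4.5]
```

```bash
for i in 1 2; do python3 -m crank '[[[1,0.001,0,0,0,0,0],[1,0.001,0,0,0,0,0],[1,0,0,0,0,0,0]]]' 40 | grep -E "tool_pos|force"; done
```

```text
tool_pos: [0.6092, -0.0238, 0.2007]
wrist_force: [-1.3, 7.0, 5.1]
tool_pos: [0.6088, -0.0257, 0.2007]
wrist_force: [0.1, 6.6, 5.1]
```

```bash
for i in 1 2; do python3 -m crank '[[[1,0.001,0,0,0,0,0],[1,0.001,0,0,0,0,0],[1,0,0,0,0,0,0]]]' 40 | grep -E "tool_pos|force"; done
```

```text
tool_pos: [0.6085, -0.0277, 0.2007]
wrist_force: [-0.0, 6.6, 5.5]
tool_pos: [0.6082, -0.0297, 0.2007]
wrist_force: [-0.7, 8.2, 5.8]
```

```bash
for i in 1 2; do python3 -m crank '[[[1,0.001,0,0,0,0,0],[1,0.001,0,0,0,0,0],[1,0,0,0,0,0,0]]]' 40 | grep -E "tool_pos|force"; done
```

```text
tool_pos: [0.6079, -0.0317, 0.2006]
wrist_force: [-1.4, 6.0, 5.5]
tool_pos: [0.6075, -0.0338, 0.2006]
wrist_force: [-0.1, 6.7, 5.8]
```

```bash
for i in 1 2; do python3 -m crank '[[[1,0.001,0,0,0,0,0],[1,0.001,0,0,0,0,0],[1,0,0,0,0,0,0]]]' 40 | grep -E "tool_pos|force"; done
```

```text
tool_pos: [0.6072, -0.0358, 0.2006]
wrist_force: [-0.4, 6.1, 6.0]
tool_pos: [0.6068, -0.038, 0.2004]
wrist_force: [-0.5, 5.1, 4.7]
```

```bash
for i in 1 2; do python3 -m crank '[[[1,0.001,0,0,0,0,0],[1,0.001,0,0,0,0,0],[1,0,0,0,0,0,0]]]' 40 | grep -E "tool_pos|force"; done
```

```text
tool_pos: [0.6058, -0.0408, 0.1994]
wrist_force: [-0.8, 3.0, -0.0]
tool_pos: [0.6055, -0.0432, 0.1994]
wrist_force: [-0.3, 1.6, 0.3]
```

Dropped into the bar's hole at y≈-0.040: Fz fell to 0 and z sank. I'll lower gently now.

```bash
for i in 1 2 3; do python3 -m crank '[[[1,0,0,0.001,0,0,0],[1,0,0,0.001,0,0,0],[1,0,0,0,0,0,0]]]' 40 | grep -E "tool_pos|force"; done
```

```text
tool_pos: [0.6055, -0.043, 0.1973]
wrist_force: [-0.5, 1.7, 0.7]
tool_pos: [0.6055, -0.0429, 0.1954]
wrist_force: [-0.6, 3.5, -0.7]
tool_pos: [0.6056, -0.0429, 0.1934]
wrist_force: [-0.9, 3.2, 1.1]
```

```bash
for i in 1 2 3; do python3 -m crank '[[[1,0,0,0.001,0,0,0],[1,0,0,0.001,0,0,0],[1,0,0,0,0,0,0]]]' 40 | grep -E "tool_pos|force|torq"; done
```

```text
tool_pos: [0.6055, -0.043, 0.1914]
wrist_force: [-0.7, 3.3, 0.4]
tool_pos: [0.6055, -0.043, 0.1894]
wrist_force: [-0.9, 3.1, 0.2]
tool_pos: [0.6055, -0.043, 0.1874]
wrist_force: [-1.6, 2.5, 0.7]
```

```bash
for i in 1 2; do python3 -m crank '[[[1,0,0,0.001,0,0,0],[1,0,0,0.001,0,0,0],[1,0,0,0,0,0,0]]]' 40 | grep -E "tool_pos|force|torq"; done
```

```text
tool_pos: [0.6055, -0.043, 0.1854]
wrist_force: [-2.6, 3.0, 0.2]
tool_pos: [0.6055, -0.043, 0.1833]
wrist_force: [-2.9, 3.2, 0.9]
```

```bash
for i in 1 2; do python3 -m crank '[[[1,0,0.0003,0.001,0,0,0],[1,0,0,0.001,0,0,0],[1,0,0,0,0,0,0]]]' 40 | grep -E "tool_pos|force|torq"; done
```

```text
tool_pos: [0.6053, -0.0429, 0.1813]
wrist_force: [-3.1, 2.4, -0.8]
tool_pos: [0.6051, -0.0429, 0.1795]
wrist_force: [-2.5, 2.8, -1.1]
```

```bash
for i in 1 2; do python3 -m crank '[[[1,0,0.0002,0.001,0,0,0],[1,0,0,0.001,0,0,0],[1,0,0,0,0,0,0]]]' 40 | grep -E "tool_pos|force|torq"; done
```

```text
tool_pos: [0.6049, -0.0429, 0.1775]
wrist_force: [-0.5, 3.5, -0.7]
tool_pos: [0.6047, -0.0429, 0.1755]
wrist_force: [-0.5, 2.7, -0.6]
```

```bash
for i in 1 2; do python3 -m crank '[[[1,0,0,0.001,0,0,0],[1,0,0,0.001,0,0,0],[1,0,0,0,0,0,0]]]' 40 | grep -E "tool_pos|force|torq"; done
```

```text
tool_pos: [0.6047, -0.0428, 0.1736]
wrist_force: [0.0, 2.7, -0.5]
tool_pos: [0.6047, -0.0427, 0.1715]
wrist_force: [-0.0, 3.6, -1.0]
```

```bash
for i in 1 2; do python3 -m crank '[[[1,0,0,0.001,0,0,0],[1,0,0,0.001,0,0,0],[1,0,0,0,0,0,0]]]' 40 | grep -E "tool_pos|force|torq"; done
```

```text
tool_pos: [0.6046, -0.0427, 0.1694]
wrist_force: [0.3, 4.0, 0.4]
tool_pos: [0.6047, -0.0427, 0.1675]
wrist_force: [0.4, 4.8, -0.1]
```

```bash
for i in 1 2; do python3 -m crank '[[[1,-0.0002,0,0.001,0,0,0],[1,0,0,0.001,0,0,0],[1,0,0,0,0,0,0]]]' 40 | grep -E "tool_pos|force|torq"; done
```

```text
tool_pos: [0.6046, -0.0426, 0.1654]
wrist_force: [-0.1, 5.6, 0.8]
tool_pos: [0.6046, -0.0425, 0.1633]
wrist_force: [-1.1, 3.3, -1.3]
```

```bash
for i in 1 2; do python3 -m crank '[[[1,0,0,0.001,0,0,0],[1,0,0,0.0005,0,0,0],[1,0,0,0,0,0,0]]]' 40 | grep -E "tool_pos|force|torq"; done
```

```text
tool_pos: [0.6047, -0.0425, 0.162]
wrist_force: [-1.6, 2.9, -0.8]
tool_pos: [0.6046, -0.0425, 0.1605]
wrist_force: [-0.7, 2.6, 0.7]
```

```bash
for i in 1 2 3; do python3 -m crank '[[[1,0,0,0.0005,0,0,0],[1,0,0,0,0,0,0]]]' 40 | grep -E "time|tool_pos|force|torq"; done
```

```text
time_s: 20.0
tool_pos: [0.6047, -0.0425, 0.16]
wrist_force: [-0.8, 2.4, -0.1]
time_s: 20.2
tool_pos: [0.6047, -0.0425, 0.1597]
wrist_force: [-1.3, 2.7, 1.2]
time_s: 20.4
tool_pos: [0.6048, -0.0425, 0.1597]
wrist_force: [-2.7, 2.4, 4.5]
```

Bottomed out at TCP z 0.1597, exactly the predicted home height. I'll release and rise.

```bash
python3 -m crank '[[[1,0,0,0.0003,0,0,0],[1,0,0,0,0,0,0],[0.6,0,0,0,0,0,0],[0.5,0,0,0,0,0,0],[0.5,0,0,0,0,0,0],[0.5,0,0,0,0,0,0],[0.5,0,0,0,0,0,0],[0.5,0,0,0,0,0,0],[0.5,0,0,0,0,0,0]]]' 40
python3 -m crank '[[[0.5,0,0,-0.005,0,0,0],[0.5,0,0,-0.01,0,0,0],[0.5,0,0,-0.02,0,0,0],[0.5,0,0,-0.03,0,0,0],[0.5,0,0,-0.03,0,0,0],[0.5,0,0,-0.03,0,0,0],[0.5,0.04,0,-0.01,0,0,0],[0.5,0.04,0,0,0,0,0],[0.5,0.04,0,0,0,0,0],[0.5,0.04,0,0,0,0,0],[0.5,0.04,0,0,0,0,0],[0.5,0,0,0,0,0,0],[0.5,0,0,0,0,0,0]]]'
python3 - <<'E'
from h import *
ims=[]
for n in("side","top"):
    im,D=arm.grab_frame(n); cv2.imwrite(f"pics/{n}_f.png",im[...,::-1]); W=world(n,D)
    c=proj(n,[.605,-.0425,.113])[0]; u,v=c.round().astype(int); print(n,c.round(1),W[v-1:v+2,u-1:u+2].reshape(-1,3).round(3).tolist())
    ims.append(cv2.resize(im[v-45:v+55,u-40:u+40],(400,500),interpolation=cv2.INTER_CUBIC))
cv2.imwrite("pics/look_f.png",np.hstack(ims)[...,::-1])
a=cv2.imread("pics/side0.png");b=cv2.imread("pics/side_f.png")
E
```

```text
time_s: 21.3
tool_pos: [0.6047, -0.0425, 0.1588]
eef_rot: [2.04, -2.39, -0.0]
wrist_force: [0.1, -0.4, -0.5]
gripper_width: 0.0465
time_s: 22.6
tool_pos: [0.5731, -0.2408, 0.2947]
eef_rot: [-2.037, 2.391, -0.001]
wrist_force: [-0.7, 0.0, 0.1]
gripper_width: 0.0464
side [380.6 242.1] [[0.541, -0.192, 0.3], [0.54, -0.2, 0.309], [0.539, -0.205, 0.315], [0.606, -0.038, 0.108], [0.541, -0.198, 0.305], [0.54, -0.205, 0.312], [0.604, -0.042, 0.11], [0.54, -0.2, 0.304], [0.539, -0.207, 0.312]]
top [340.8 188.4] [[0.609, -0.041, 0.111], [0.609, -0.043, 0.111], [0.61, -0.046, 0.109], [0.606, -0.041, 0.114], [0.606, -0.043, 0.111], [0.607, -0.045, 0.109], [0.604, -0.041, 0.111], [0.604, -0.043, 0.11], [0.605, -0.045, 0.109]]
```

View pics/look_f.png

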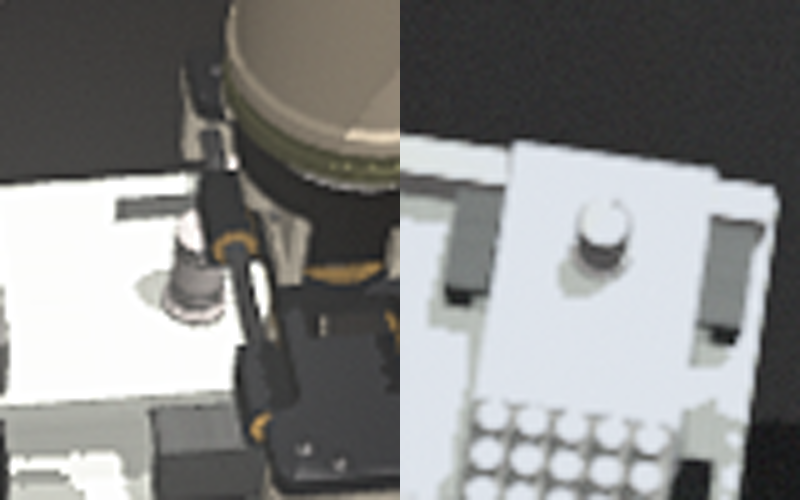

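View pics/side_f.png

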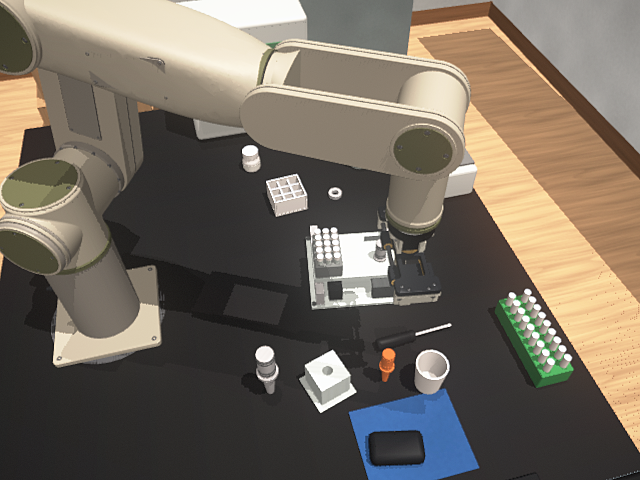

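The pin stands upright with its collar on the carriage (side px ~(380,255), top px ~(341,189)). Its top reads z≈0.111, against 0.113 expected. The holder is empty and the bystanders in view are where they were, so I'm handing in.

```bash
python3 -c "
from plant import arm
print(arm.get_state()['wrist_force']); print(arm.hand_in())"
```

```text
[-0.07770247 -0.40222984 -0.24862004]
the job is handed in; nothing more can be done
None
```

The alignment pin is home: it runs down through the carriage and the bar, its collar is on the carriage, and the gripper has let go and moved clear. I handed the job in at about 22.7 s on the robot's clock.

- **Pin choice:** I took the smaller grey pin from the holder and left the orange one and the larger grey one alone.
- **Finding the hole:** I lowered the pin into the carriage's hole until it touched the bar at about 6 N. I then dragged it about 30 mm towards deck -y, with side force under about 8 N, until it dropped into the bar's hole.
- **Seating:** Sideways force stayed under about 6 N on the way down. The pin stopped at the predicted height, TCP z 0.1597 m, with about 4.5 N of contact.

**Last checks:**
- The pin stands upright with its top at z ≈ 0.111 m, against 0.113 m expected, which is within the camera error.
- The wrist force is near zero.
- In the last side picture nothing visible had moved. The arm hid the reagent bottle there, but it never went near it.

**What disagreed:** the networks' carriage_hole points were off by several centimetres, so I measured the hole directly in both pictures. The first estimate of the pin's position over the hole was about 2 mm off; I corrected it before lowering.

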